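# Push the supply carton down the loading lane

### The arm

A 6-joint arm with a two-finger parallel gripper is mounted at the origin on the work surface. World frame = base frame: x ahead of the robot, y to its left, z up, the work surface at z = 0. Lengths are in m, angles in degrees, forces in N, time in s.
With the tool pointing down it reaches from about 0.375 to 0.9 m from the base axis. Payload 3.1 kg.
Tool frame: the origin (TCP) lies on the centre line of the jaws, within the pads' length; the fingertips stand 25 mm ahead of it and the grasp point (between the pads) lies 6 mm ahead of it; z points along the fingers, y is the line along which they close (so a half turn about z gives the same grasp; the last joint's range is limited). The gripper opens to 87 mm and grips with 3 to 60 N. Pads are 19 mm wide; open, the fingers measure 117 mm over their backs; the gripper's body (75 mm by 190 mm) begins 51 mm behind the grasp point.
Start: joints at [-73.94, 30.224, 82.088, -0, 67.689, -10.227], TCP at [0.277, -0.56, 0.248] pointing down, gripper open.
Joint ranges: [-176.69, 176.69], [-43.24, 126.21], [12.49, 139.97], [-82, 262], [0, 151.66], [-163.58, 163.58]. Speed limits (degrees/s): [159.86, 159.86, 180, 180, 180, 180].

### API

Orientations are given as a 3x3 rotation matrix whose columns are the frame's x, y, z axes.
In Python, from rig import * gives the robot as it stands.
- The arm moves only by the tool step_arm, never from a script. Its argument "steps" is a list of rows, each a list of 7 numbers: the shift along the tool's x, y, z normalised to -1 to 1, where 1 is 0.3 m, then the turn, a rotation vector about the tool's x, y, z normalised to -1 to 1, where 1 is 45 degrees, then the gripper's target within -1 to 1 (shut at 1, half-way at 0, fully open at -1). A call has 1 to 8 rows; each row is the pose to reach, as a shift and turn from the pose commanded when the call began, along the tool's axes at that moment; what a row does not reach only later rows make up. A row lasts 1/12 s, in which the tool goes at most 41.7 mm and 7.16 degrees, less where a joint would pass 70% of its speed; a pose out of reach is approached as far as the arm can. A call with a number of a shift or a turn outside -1 to 1 is refused whole. A call with a gripper value outside its range is refused whole. The fingers move at their own pace and stop on an object; the grip force is fixed at half the most. Time passes only in rows, so rows that repeat a pose let the fingers close. It gives the time, the measured TCP pose, the force, the opening and the grip force at its end, in the units of the state.
- read_state(): the state, without advancing time (a new reading comes with each control period).
- capture(name): name is "scene" or "side" or "wrist"; returns a dict with "image" (384x512x3 uint8, red, green, blue), "vertical_fov" (degrees; the focal length in pixels is half the picture's height over the tangent of half this angle, whatever the lens; pixels are square), "cx", "cy" (the principal point, pixels), "world_from_camera" (4x4, takes a point from camera to world coordinates); the wrist camera has in their place "T_tool_cam" (4x4, takes a point from camera to tool coordinates, whose origin is the TCP and whose axes are the flange's). Camera axes: x right, y down, z forward; pixel columns grow to the right and rows downward; lengths in m; the calibration is good to about 2 mm. A picture is of the moment at which its call begins: read the wrist's pose just before it. There is no depth.
- hand_in(): hands the job in; it is judged then, once.
The state is a dict: "time_s": time; "joint_positions": joint angles; "qvel": joint speeds; "tau": joint torques, N m; "position": TCP position; "tcp_rot": TCP orientation; "force": force on the tool from outside, world axes, zero at the start; "moment": the same for the moment, N m; "opening": opening from 0.0 (shut) to 1.0 (fully open); "grasp_force": force on a finger pad.
Only numpy, scipy, OpenCV 4.12 (cv2) and the standard library are available. Lean on these libraries where they do the work, as an engineer would, in place of code of your own. Each camera call takes 0.05 s, during which the arm holds its last target. There are 200 camera calls.

### The job

Push the teal-and-white carton along its white tray, in between the two steel guide rails and down the lane until its leading end rests against the black end stop. The rails have just been disinfected: neither the carton nor the robot may touch either rail at any time. Only push the carton, never lift or tip it, and leave the things standing beside the lane where they are.

Things in the scene. Friction and masses are not known exactly. Their poses are not given: they have to be found in the camera images.
- lane: White tray fixed on the bench: flat plate x -220 to +210 mm, 200 mm wide, 5 mm thick. Origin at bench height in the middle of the lane's mouth (thin blue line); x runs level down the lane to the end stop, y to the left across it, z up. Rails run from x = 0 to 190 mm, 116 mm free between them. Before the mouth the plate is open at both sides; the carton starts there, off-centre and askew.
- stop_face (a point): Centre of the black end stop's face that the carton comes to rest against, 20 mm above the bench, at x = 190 mm, y = 0 in the tray's frame. The stop is rigid, 136 mm wide, its top 35 mm above the bench.
- rail_left: Left steel guide rail, 190 mm long, 10 mm wide, fixed to the tray; its top is 25 mm above the bench. Its inner face is at y = +58 mm in the tray's frame. Origin: on the tray's upper face at the mouth end of the rail, mid-width; x along the rail down the lane. Must not be touched.
- rail_right: Right steel guide rail, as the left one, inner face at y = -58 mm in the tray's frame. Must not be touched.
- carton: Closed rigid carton, teal sides, white and teal top, 110 mm long (x), 96 mm wide (y), 50 mm high, 0.25 to 0.45 kg, too wide for most grippers. Loose on the tray (underside 5 mm, top 56 mm above the bench); slides with ordinary friction. Origin: centre of its underside; x along its length, roughly down the lane at the start. Against the stop its origin is at x = 135 mm in the tray's frame.
- duster: Spray can, white cap and blue label, 60 mm across, 130 mm high, standing on the bench beside the lane. Origin: centre of its underside. Leave alone.
- tumbler: Glass tumbler, 66 mm across, 85 mm high, standing on the bench beside the lane. Origin: centre of its underside. Leave alone.
- burblock: Small green block with steel burs in its top, 50 x 36 mm, 44 mm high with the burs, on the bench beside the lane. Origin: centre of its underside. Leave alone.
- jar: Small jar with orange cap, 48 mm across, 55 mm high, on the bench beside the lane. Origin: centre of its underside. Leave alone.

How it is judged (in metres and radians):
On the way:
1. the carton's middle has passed the mouth of the lane, the carton standing on the tray between the rails (x of carton in the frame of lane above 0 m and y of carton in the frame of lane between -0.0105 and 0.0105 m and z of carton in the frame of lane below 0.01 m), for 0.1 s.
At the end, for the whole second after the job is handed in: The carton stands flat on the tray between the rails, its leading end against the end stop or within 6 mm of it, at rest; the things beside the lane are within 10 mm of where they stood (x of carton in the frame of lane between 0.129 and 0.139 m and y of carton in the frame of lane between -0.0105 and 0.0105 m and z of carton in the frame of lane between 0 and 0.01 m and angle between carton's own z axis and vertical below 0.06 rad and angle between the x axis of carton and the x axis of lane, either way round below 0.2 rad and linear speed of carton below 0.01 m/s and distance of each of duster, tumbler, burblock, jar from where it was at the start of the episode below 0.01 m); the robot touches nothing.
It fails at once if the left rail is touched (more than 0.3 N) (contact force between rail_left and anything else above 0.3 N).
It fails at once if the right rail is touched (more than 0.3 N) (contact force between rail_right and anything else above 0.3 N).
It fails at once if the carton is lifted (more than 8 mm) (z of carton in the frame of lane above 0.013 m).
It fails at once if the carton is tipped (more than 0.12 rad) (angle between carton's own z axis and vertical above 0.12 rad).
It fails at once if a thing beside the lane is moved by more than 10 mm (distance of any of duster, tumbler, burblock, jar from where it was at the start of the episode above 0.01 m).
It also fails if it takes over 64 s, if anything falls off the work surface, if the arm or the gripper's body presses on something with over 40 N, if the wrist force passes 120 N, or if a joint passes its speed limit or range.

## Working session

There is one attempt and no reset: what is moved stays moved. The work goes in short steps, Python scripts to look and compute and a tool call to move; the robot and the scene stay as the last step left them, time stands still between calls to the robot, and variables do not carry over. Pictures are saved under pics/ and viewed, at most 10 in all, crops included, and the job is handed in when it is done.

Besides the shell and the picture viewer there is one more tool, called after "Emit:" by a JSON object that holds its "op" and its "data", one argument or row to a line. step_arm: Moves the arm, as the interface text tells. Scaled input: -1 to 1 covers 0.3 m each way for a shift and 45 degrees each way for a turn. Its arguments: {"type":"object","properties":{"steps":{"type":"array"}},"required":["steps"]}

```bash
mkdir -p pics
python3 - <<'E'
from rig import *
import cv2,numpy as np,pickle
s=read_state();print(s['time_s'],s['position'],np.round(s['tcp_rot'],3).tolist(),s['opening'])
d={}
for n in ['scene','side']:
    c=capture(n);d[n]=c;cv2.imwrite(f'pics/{n}0.png',c['image'][:,:,::-1])
    print(n,c['vertical_fov'],c['cx'],c['cy'],np.round(c['world_from_camera'],3).tolist())
pickle.dump(d,open('d0.pkl','wb'))
E
```

```text
0.0 [ 0.2766128  -0.55969977  0.24657717] [[0.897, 0.443, -0.001], [0.443, -0.897, 0.002], [0.0, -0.002, -1.0]] 1.0003036595854087
scene 46.51339788880359 251.12303378939365 191.38817220356495 [[0.435, 0.593, -0.677, 1.236], [0.9, -0.3, 0.316, -0.239], [-0.016, -0.747, -0.664, 0.691], [0.0, 0.0, 0.0, 1.0]]
side 42.759496653980676 260.46709866948055 196.21746876821416 [[0.912, -0.317, 0.262, 0.351], [-0.411, -0.674, 0.614, -0.465], [-0.017, -0.667, -0.745, 0.724], [0.0, 0.0, 0.0, 1.0]]
```

View pics/scene0.png

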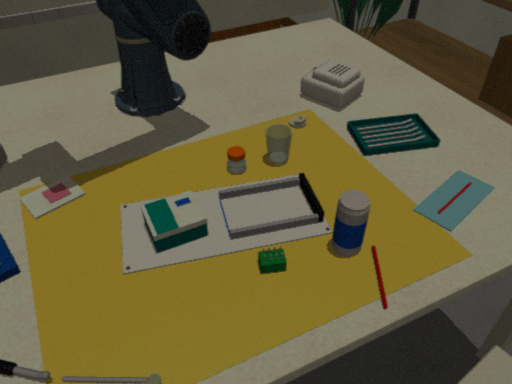

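View pics/side0.png

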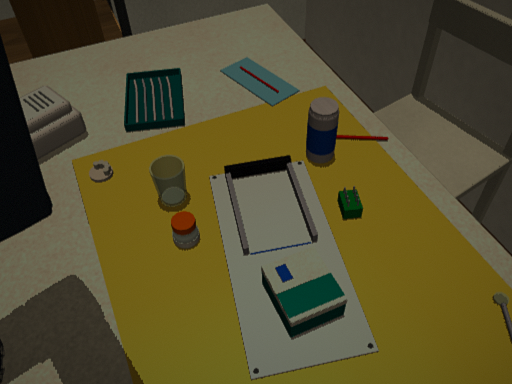

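The scene view has the lane running to image right, from tray corners (122,205)/(126,270) to the stop near (310,198). The carton sits at about (175,220). The side view shows the carton at about (305,297), skewed and shifted to one side. I'll enlarge both to read the corners.

Run:
```python
import cv2,pickle,numpy as np
d=pickle.load(open('d0.pkl','rb'))
a=d['scene']['image'][165:280,115:335,::-1];b=d['side']['image'][145:385,200:385,::-1]
cv2.imwrite('pics/a.png',cv2.convertScaleAbs(cv2.resize(a,None,fx=3.6,fy=3.6,interpolation=cv2.INTER_CUBIC),alpha=1.3))
cv2.imwrite('pics/b.png',cv2.convertScaleAbs(cv2.resize(b,None,fx=2.5,fy=2.5,interpolation=cv2.INTER_CUBIC),alpha=1.3))
```

```text
(no output)
```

View pics/a.png

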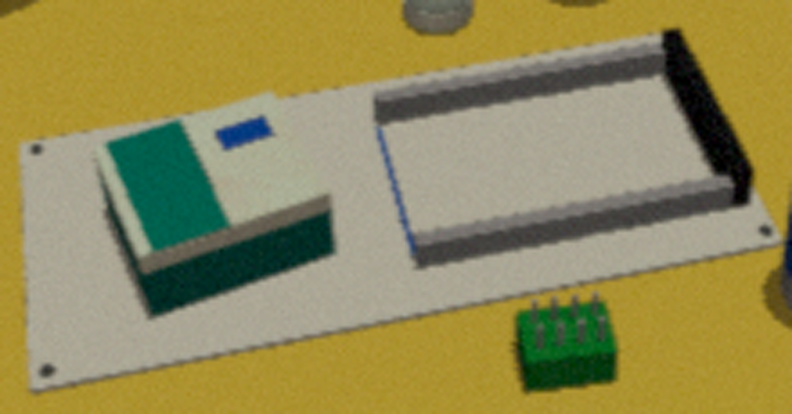

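View pics/b.png

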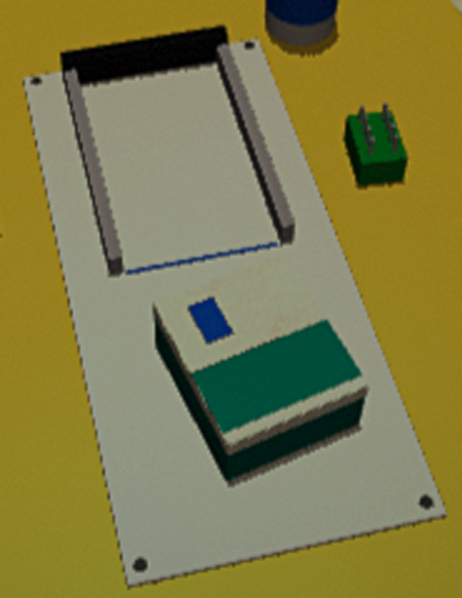

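```bash
cat > fit.py <<'E'
import cv2,pickle,numpy as np
from scipy.optimize import least_squares
def proj(c,P):
    M=np.linalg.inv(c['world_from_camera']);f=c['image'].shape[0]/2/np.tan(np.radians(c['vertical_fov']/2))
    q=np.c_[P,np.ones(len(P))]@M.T
    return np.c_[f*q[:,0]/q[:,2]+c['cx'],f*q[:,1]/q[:,2]+c['cy']]
def place(p,P):
    c,s=np.cos(p[2]),np.sin(p[2]);P=np.array(P)/1e3
    return np.c_[p[0]+c*P[:,0]-s*P[:,1],p[1]+s*P[:,0]+c*P[:,1],P[:,2]]
def fit(sets,p0):  # sets: [(cam, {P3mm:pix})]
    g=lambda p:np.concatenate([(proj(c,place(p,list(m)))-np.array(list(m.values()))).ravel() for c,m in sets])
    r=least_squares(g,p0,loss='soft_l1');return r.x,g(r.x).reshape(-1,2)
E
cat > m0.py <<'E'
from fit import *
d=pickle.load(open('d0.pkl','rb'))
A=lambda u,v:((u+.5)/3.6-.5+115,(v+.5)/3.6-.5+165)
B=lambda u,v:((u+.5)/2.5-.5+200,(v+.5)/2.5-.5+145)
ta={(-220,100,5):A(20,143),(-220,-100,5):A(33,390),(210,-100,5):A(780,243),(0,58,5):A(379,125),(0,-58,5):A(413,253)}
tb={(-220,100,5):B(128,587),(-220,-100,5):B(445,515),(210,100,5):B(26,76),(210,-100,5):B(262,40),(0,58,5):B(125,272),(0,-58,5):B(279,243)}
for S in ([(d['scene'],ta)],[(d['side'],tb)],[(d['scene'],ta),(d['side'],tb)]):
    T,r=fit(S,[.6,-.1,1.2]);print('T',T,np.degrees(T[2]));
print(r.round(1).tolist())
ca={(-55,48,55):A(97,155),(-55,-48,55):A(143,257),(55,-48,55):A(330,195),(55,48,55):A(275,95),(-55,-48,5):A(152,316),(55,-48,5):A(335,250)}
cb={(-55,48,55):B(224,434),(-55,-48,55):B(367,378),(55,48,55):B(154,303),(-55,48,5):B(231,486),(-55,-48,5):B(361,430)}
for S in ([(d['scene'],ca)],[(d['side'],cb)],[(d['scene'],ca),(d['side'],cb)]):
    C,r=fit(S,[.6,-.2,1.5])
    c,s=np.cos(T[2]),np.sin(T[2]);D=C[:2]-T[:2]
    print('C',C,'in lane mm',1e3*np.array([c*D[0]+s*D[1],-s*D[0]+c*D[1]]),np.degrees(C[2]-T[2]))
print(r.round(1).tolist())
E
python3 m0.py
```

```text
T [ 5.84647742e-01 -5.34703732e-05  1.36215145e+00] 78.04552905335676
T [ 0.586322   -0.00224969  1.3549501 ] 77.63292216022445
T [ 0.5859404  -0.0015256   1.35618473] 77.70366155475483
[[-0.3, -0.2], [-1.9, 0.1], [0.6, 0.4], [-0.7, 0.5], [0.0, 1.6], [-1.0, -1.1], [0.6, -0.1], [-0.7, 0.0], [-0.8, -0.8], [-0.6, 0.1], [0.7, 0.2]]
C [ 0.57165948 -0.10577794  1.5572798 ] in lane mm [-104.90208533   -8.24910192] 11.521898462171663
C [ 0.57262566 -0.10762412  1.56394718] in lane mm [-106.50015161   -9.58629205] 11.90391122550137
C [ 0.57264976 -0.10656497  1.56601936] in lane mm [-105.46017087   -9.38427497] 12.02263863400784
[[-1.2, -1.6], [-0.9, 0.7], [0.3, -0.1], [-0.6, -0.6], [0.6, 1.2], [0.8, 1.6], [1.6, 3.3], [0.4, 2.0], [-0.5, -0.7], [-2.1, -2.3], [-0.7, -2.9]]
```

```bash
sed -i 's/B(224,434)/B(226,441)/;s/B(367,378)/B(367,385)/;s/B(231,486)/B(231,481)/;s/B(361,430)/B(361,427)/' m0.py; python3 m0.py
cat > go.py <<'E'
import sys,numpy as np
from rig import *
from scipy.spatial.transform import Rotation as R
T=np.array([.5859,-.0015]);Y=np.radians(77.7)
def lane():
    s=read_state();c,sn=np.cos(Y),np.sin(Y);D=s['position'][:2]-T;Rt=np.array(s['tcp_rot'])
    return s,1e3*np.array([c*D[0]+sn*D[1],-sn*D[0]+c*D[1]]),np.degrees(np.arctan2(Rt[1,0],Rt[0,0])-Y)
# args: x y z(mm, lane) yaw(deg rel lane) -> row numbers
if __name__=='__main__':
    s,l,yw=lane();print('t',s['time_s'],'lane',l.round(1),'z',round(s['position'][2]*1e3,1),'yaw',round(yw,2),'F',np.round(s['force'],1),'open',round(s['opening'],3))
    a=list(map(float,sys.argv[1:]))
    for i in range(0,len(a),4):
        x,y,z,w=a[i:i+4]
        P=np.r_[T+np.array([[np.cos(Y),-np.sin(Y)],[np.sin(Y),np.cos(Y)]])@np.array([x,y])/1e3,z/1e3]
        yy=Y+np.radians(w);G=np.c_[[np.cos(yy),np.sin(yy),0],[np.sin(yy),-np.cos(yy),0],[0,0,-1]]
        Rt=R.from_matrix(np.array(s['tcp_rot'])).as_matrix()
        print((Rt.T@(P-s['position'])/.3).round(3),(R.from_matrix(Rt.T@G).as_rotvec(degrees=True)/45).round(3))
E
python3 go.py -124 -125 200 0
python3 - <<'E'
from fit import *
from go import T,Y
d=pickle.load(open('d0.pkl','rb'))
# base-ish pixels of objects -> bench
for n,c,px in [('duster','side',(320,158)),('bur','side',(351,214)),('tumbler','side',(174,200)),('jar','side',(187,242))]:
    k=d[c];M=np.array(k['world_from_camera']);f=192/np.tan(np.radians(k['vertical_fov']/2))
    r=M[:3,:3]@[(px[0]-k['cx'])/f,(px[1]-k['cy'])/f,1];P=M[:3,3]-r*M[2,3]/r[2];D=P[:2]-T
    print(n,P[:2].round(3),1e3*np.array([np.cos(Y)*D[0]+np.sin(Y)*D[1],-np.sin(Y)*D[0]+np.cos(Y)*D[1]]).round(3))
E
```

```text
T [ 5.84647742e-01 -5.34703732e-05  1.36215145e+00] 78.04552905335676
T [ 0.586322   -0.00224969  1.3549501 ] 77.63292216022445
T [ 0.5859404  -0.0015256   1.35618473] 77.70366155475483
[[-0.3, -0.2], [-1.9, 0.1], [0.6, 0.4], [-0.7, 0.5], [0.0, 1.6], [-1.0, -1.1], [0.6, -0.1], [-0.7, 0.0], [-0.8, -0.8], [-0.6, 0.1], [0.7, 0.2]]
C [ 0.57165948 -0.10577794  1.5572798 ] in lane mm [-104.90208533   -8.24910192] 11.521898462171663
C [ 0.5728641  -0.10767479  1.55521084] in lane mm [-106.49887493   -9.83005049] 11.403355663241577
C [ 0.57261952 -0.10694351  1.55955659] in lane mm [-105.83646208   -9.4353436 ] 11.652348839995481
[[-1.2, -1.7], [-1.3, 0.7], [0.0, 0.2], [-0.6, -0.5], [0.2, 1.2], [0.6, 1.8], [0.6, 0.6], [0.4, -0.3], [-0.3, -0.7], [-2.3, -0.1], [-0.7, -1.3]]
t 0.1 lane [-611.3  183.2] z 246.7 yaw -51.41 F [ 0.3  0.5 -0.2] open 1.002
[ 1.816 -0.629  0.157] [-2.000e-03 -1.000e-03 -1.142e+00]
duster [0.765 0.177] [ 213. -137.]
bur [0.744 0.016] [  51. -150.]
tumbler [0.447 0.195] [162. 178.]
jar [0.437 0.086] [ 54. 164.]
```

Emit:
{"op": "step_arm", "data": {
  "steps": [
    [0.95, -0.33, 0, 0, 0, -0.9, 1],
    [0.95, -0.33, 0, 0, 0, -0.9, 1],
    [0.95, -0.33, 0, 0, 0, -0.9, 1],
    [0.95, -0.33, 0, 0, 0, -0.9, 1],
    [0.95, -0.33, 0, 0, 0, -0.9, 1],
    [0.95, -0.33, 0, 0, 0, -0.9, 1],
    [0.95, -0.33, 0, 0, 0, -0.9, 1],
    [0.95, -0.33, 0, 0, 0, -0.9, 1]
  ]
}}

```text
time_s: 0.77
position: [0.4917, -0.3401, 0.2472]
tcp_rot: [[0.39, 0.921, 0.001], [0.921, -0.39, 0.003], [0.003, -0.0, -1.0]]
force: [-0.5, 0.3, -0.7]
opening: 0.482
grasp_force: 0.0
```

```bash
python3 go.py -124 -115 150 0
```

```text
t 0.7667 lane [-350.9   19.9] z 247.2 yaw -10.63 F [-0.5  0.3 -0.7] open 0.482
[0.825 0.302 0.327] [ 0.    -0.004 -0.236]
```

Emit:
{"op": "step_arm", "data": {
  "steps": [
    [0.82, 0.3, 0.32, 0, 0, -0.236, 1],
    [0.82, 0.3, 0.32, 0, 0, -0.236, 1],
    [0.82, 0.3, 0.32, 0, 0, -0.236, 1],
    [0.82, 0.3, 0.32, 0, 0, -0.236, 1],
    [0.82, 0.3, 0.32, 0, 0, -0.236, 1],
    [0.82, 0.3, 0.32, 0, 0, -0.236, 1],
    [0.82, 0.3, 0.32, 0, 0, -0.236, 1],
    [0.82, 0.3, 0.32, 0, 0, -0.236, 1]
  ]
}}

```text
time_s: 1.43
position: [0.6698, -0.1496, 0.1482]
tcp_rot: [[0.213, 0.977, -0.002], [0.977, -0.213, 0.003], [0.003, -0.003, -1.0]]
force: [-0.1, -0.6, -1.2]
opening: 0.008
grasp_force: 0.0
```

```bash
python3 go.py -124 -110 54 0
```

```text
t 1.4333 lane [-126.9 -113.5] z 148.2 yaw -0.01 F [-0.1 -0.6 -1.2] open 0.008
[ 0.009 -0.011  0.314] [-0.004 -0.003 -0.   ]
```

Emit:
{"op": "step_arm", "data": {
  "steps": [
    [0.005, 0, 0.1, 0, 0, 0, 1],
    [0.01, 0, 0.2, 0, 0, 0, 1],
    [0.01, 0, 0.31, 0, 0, 0, 1],
    [0.01, 0, 0.31, 0, 0, 0, 1],
    [0.01, 0, 0.31, 0, 0, 0, 1]
  ]
}}

```text
time_s: 1.85
position: [0.6667, -0.1519, 0.0565]
tcp_rot: [[0.219, 0.976, -0.005], [0.976, -0.219, 0.002], [0.001, -0.006, -1.0]]
force: [-0.2, -0.1, -0.0]
opening: 0.008
grasp_force: 0.0
```

```bash
python3 go.py -124 -63 54 0
python3 - <<'E'
from rig import *
import cv2
c=capture('side');cv2.imwrite('pics/s1.png',cv2.resize(c['image'][180:384,200:420,::-1],None,fx=2.8,fy=2.8,interpolation=cv2.INTER_CUBIC))
E
```

```text
t 1.85 lane [-129.7 -111. ] z 56.5 yaw -0.33 F [-0.2 -0.1 -0. ] open 0.008
[ 0.018 -0.16   0.009] [-0.007 -0.001 -0.007]
```

View pics/s1.png

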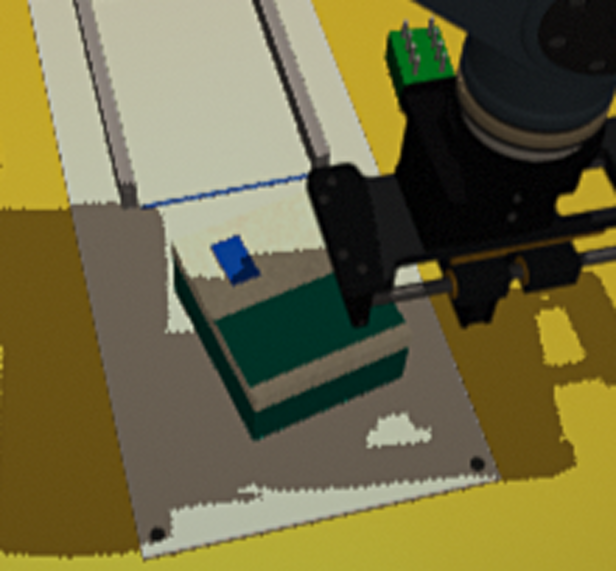

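The gripper is beside the carton's rear right side and clear of it, with the gripper body above the carton top. Next is the slow side push.

Emit:
{"op": "step_arm", "data": {
  "steps": [
    [0.015, -0.03, 0.005, 0, 0, -0.005, 1],
    [0.018, -0.06, 0.009, 0, 0, -0.007, 1],
    [0.018, -0.09, 0.009, 0, 0, -0.007, 1],
    [0.018, -0.105, 0.009, 0, 0, -0.007, 1],
    [0.018, -0.12, 0.009, 0, 0, -0.007, 1],
    [0.018, -0.135, 0.009, 0, 0, -0.007, 1],
    [0.018, -0.145, 0.009, 0, 0, -0.007, 1],
    [0.018, -0.145, 0.009, 0, 0, -0.007, 1]
  ]
}}

```text
time_s: 2.57
position: [0.6287, -0.1378, 0.0571]
tcp_rot: [[0.213, 0.977, 0.003], [0.977, -0.213, -0.001], [-0.001, 0.004, -1.0]]
force: [0.8, -0.7, 0.5]
opening: 0.009
grasp_force: 0.7
```

```bash
python3 go.py -124 -63 54 0  -124 -100 54 0
```

```text
t 2.5667 lane [-124.   -70.8] z 57.1 yaw 0.01 F [ 0.8 -0.7  0.5] open 0.009
[ 0.    -0.026  0.01 ] [0.005 0.001 0.   ]
[0.    0.097 0.011] [0.005 0.001 0.   ]
```

Emit:
{"op": "step_arm", "data": {
  "steps": [
    [0, -0.01, 0.01, 0, 0, 0, 1],
    [0, -0.02, 0.01, 0, 0, 0, 1],
    [0, -0.022, 0.01, 0, 0, 0, 1],
    [0, -0.022, 0.01, 0, 0, 0, 1],
    [0, 0.02, 0.01, 0, 0, 0, 1],
    [0, 0.1, 0.0, 0, 0, 0, 1],
    [0, 0.2, -0.1, 0, 0, 0, 1],
    [0, 0.2, -0.2, 0, 0, 0, 1]
  ]
}}

```text
time_s: 3.23
position: [0.6884, -0.1502, 0.1138]
tcp_rot: [[0.213, 0.977, -0.001], [0.977, -0.213, 0.001], [0.001, -0.001, -1.0]]
force: [2.1, -0.3, 1.2]
opening: 0.007
grasp_force: 0.0
```

```bash
python3 go.py
python3 - <<'E'
from rig import *
import cv2,pickle,numpy as np
d={n:capture(n) for n in('scene','side')};pickle.dump(d,open('d1.pkl','wb'))
a=cv2.resize(d['scene']['image'][165:275,115:225,::-1],(400,400),interpolation=cv2.INTER_CUBIC)
b=cv2.resize(d['side']['image'][225:355,240:370,::-1],(400,400),interpolation=cv2.INTER_CUBIC)
cv2.imwrite('pics/ab1.png',cv2.convertScaleAbs(np.hstack([a,b]),alpha=1.4))
E
```

```text
t 3.2333 lane [-123.5 -131.8] z 113.8 yaw 0.01 F [ 2.1 -0.3  1.2] open 0.007
```

View pics/ab1.png

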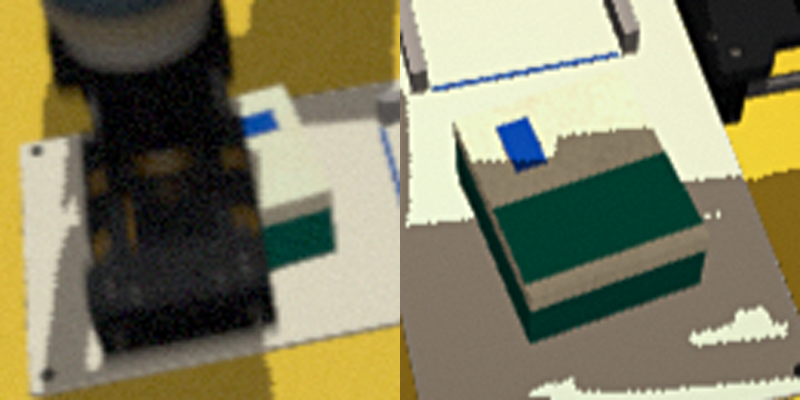

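```bash
cat > rel.py <<'E'
from fit import *
from go import T,Y
d=pickle.load(open('d0.pkl','rb'))
def bp(k,px,z=.056):
    M=np.array(k['world_from_camera']);f=192/np.tan(np.radians(k['vertical_fov']/2))
    r=np.c_[(px-[k['cx'],k['cy']])/f,np.ones(len(px))]@M[:3,:3].T;P=M[:3,3]+r*((z-M[2,3])/r[:,2])[:,None]
    return 1e3*(P[:,:2]-T)@np.array([[np.cos(Y),-np.sin(Y)],[np.sin(Y),np.cos(Y)]])
def rigid(a,b):
    am,bm=a.mean(0),b.mean(0);U,S,V=np.linalg.svd((a-am).T@(b-bm));R=V.T@U.T
    return R,bm-R@am,(a@R.T+bm-R@am-b)
P0=(np.array([(193,372),(328,321),(362,373),(224,432),(188,303),(213,296),(233,331),(209,343),(154,303)])+.5)/2.5-.5+[200,145]
L0=bp(d['side'],P0)
def pose(px,k):
    R,t,e=rigid(L0,bp(k,np.array(px)))
    c0=np.array([-105.8,-9.4]);return R@c0+t,11.65+np.degrees(np.arctan2(R[1,0],R[0,0])),e
if __name__=='__main__':
    k=pickle.load(open('d1.pkl','rb'))['side']
    p=(np.array([(94,208),(264,153),(302,222),(129,283),(98,125),(128,117),(147,162),(121,171),(55,122)])+.5)/(400/130)-.5+[240,225]
    c,w,e=pose(p,k);print(c,w,e.round(1).tolist())
    q=(np.array([(55,122),(127,294),(307,236),(135,342),(300,284)])+.5)/(400/130)-.5+[240,225]
    C,r=fit([(k,dict(zip([(55,48,55),(-55,48,55),(-55,-48,55),(-55,48,5),(-55,-48,5)],q)))],[.57,-.1,1.4])
    D=C[:2]-T;print(1e3*(D@np.array([[np.cos(Y),-np.sin(Y)],[np.sin(Y),np.cos(Y)]])),np.degrees(C[2]-Y),r.round(1).tolist())
E
python3 rel.py
```

```text
[-104.50301228   -1.17228696] 8.090391593768715 [[-0.3, -0.7], [-1.2, -1.1], [0.5, -1.0], [-0.2, 0.8], [1.1, 0.8], [0.3, 0.2], [0.6, -1.0], [-1.3, 1.9], [0.5, 0.2]]
[-104.28573615   -1.24446155] 7.649933836157098 [[-0.3, -1.3], [0.8, 0.7], [0.8, -0.2], [-2.3, 0.3], [-0.2, -0.0]]
```

```bash
python3 go.py -138 -90 54 0
```

```text
t 3.3333 lane [-123.7 -133. ] z 120.3 yaw 0.03 F [0.6 1.  1.3] open 0.006
[-0.047 -0.145  0.22 ] [0.01  0.001 0.001]
```

Emit:
{"op": "step_arm", "data": {
  "steps": [
    [-0.047, 0, 0.1, 0, 0, 0, 1],
    [-0.047, -0.02, 0.2, 0, 0, 0, 1],
    [-0.047, -0.07, 0.22, 0, 0, 0, 1],
    [-0.047, -0.13, 0.22, 0, 0, 0, 1],
    [-0.047, -0.145, 0.22, 0, 0, 0, 1],
    [-0.047, -0.145, 0.22, 0, 0, 0, 1]
  ]
}}

```text
time_s: 3.83
position: [0.6377, -0.1531, 0.0484]
tcp_rot: [[0.213, 0.977, -0.006], [0.977, -0.213, 0.003], [0.001, -0.006, -1.0]]
force: [-0.4, -0.5, 0.1]
opening: 0.007
grasp_force: 0.0
```

```bash
python3 go.py -138 -61 54 0
```

```text
t 3.8333 lane [-137.1  -82.9] z 48.4 yaw 0.01 F [-0.4 -0.5  0.1] open 0.007
[-0.003 -0.073 -0.018] [-0.008 -0.002  0.   ]
```

Emit:
{"op": "step_arm", "data": {
  "steps": [
    [0, -0.01, -0.018, 0, 0, 0, 1],
    [0, -0.025, -0.018, 0, 0, 0, 1],
    [0, -0.037, -0.018, 0, 0, 0, 1],
    [0, -0.049, -0.018, 0, 0, 0, 1],
    [0, -0.061, -0.018, 0, 0, 0, 1],
    [0, -0.068, -0.018, 0, 0, 0, 1],
    [0, -0.068, -0.018, 0, 0, 0, 1],
    [0, -0.068, -0.018, 0, 0, 0, 1]
  ]
}}

```text
time_s: 4.5
position: [0.6207, -0.15, 0.0553]
tcp_rot: [[0.213, 0.977, 0.0], [0.977, -0.213, -0.0], [0.0, 0.0, -1.0]]
force: [0.5, 0.2, -0.2]
opening: 0.008
grasp_force: 0.0
```

```bash
python3 go.py -138 -61 54 0
python3 - <<'E'
from rig import *
import cv2,pickle,numpy as np
d={n:capture(n) for n in('scene','side')};pickle.dump(d,open('d2.pkl','wb'))
a=cv2.resize(d['scene']['image'][165:275,115:225,::-1],(400,400),interpolation=cv2.INTER_CUBIC)
b=cv2.resize(d['side']['image'][225:355,240:370,::-1],(400,400),interpolation=cv2.INTER_CUBIC)
cv2.imwrite('pics/ab2.png',cv2.convertScaleAbs(np.hstack([a,b]),alpha=1.4))
E
```

```text
t 4.5 lane [-137.7  -65.7] z 55.3 yaw 0.02 F [ 0.5  0.2 -0.2] open 0.008
[-0.001 -0.016  0.004] [ 0. -0.  0.]
```

View pics/ab2.png

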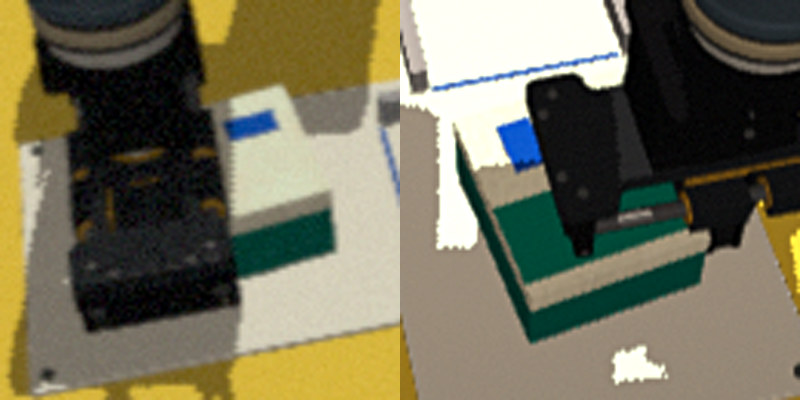

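The carton's corners have not moved since the last view (front-left at (55,122), rear-left bottom at (135,342) in the right panel). The finger is only just at contact, so I'll push on about 9 mm, then retreat and look.

Emit:
{"op": "step_arm", "data": {
  "steps": [
    [0, -0.008, 0, 0, 0, 0, 1],
    [0, -0.016, 0, 0, 0, 0, 1],
    [0, -0.024, 0, 0, 0, 0, 1],
    [0, -0.029, 0, 0, 0, 0, 1],
    [0, -0.029, 0, 0, 0, 0, 1],
    [0, -0.029, 0, 0, 0, 0, 1]
  ]
}}

```text
time_s: 5.1
position: [0.6121, -0.1482, 0.0554]
tcp_rot: [[0.213, 0.977, -0.0], [0.977, -0.213, 0.0], [0.0, -0.0, -1.0]]
force: [0.5, -0.2, 0.1]
opening: 0.005
grasp_force: 0.5
```

```bash
python3 go.py -138 -61 54 0
```

```text
t 5.1 lane [-137.7  -56.9] z 55.4 yaw 0.02 F [ 0.5 -0.2  0.1] open 0.005
[-0.001  0.014  0.005] [-0. -0.  0.]
```

Emit:
{"op": "step_arm", "data": {
  "steps": [
    [0, 0.03, 0, 0, 0, 0, 0],
    [-0.05, 0.1, 0, 0, 0, 0, 0],
    [-0.15, 0.1, -0.1, 0, 0, 0, 0],
    [-0.25, 0.1, -0.2, 0, 0, 0, 0],
    [-0.35, 0.0, -0.2, 0, 0, 0, 0],
    [-0.35, -0.1, -0.2, 0, 0, 0, 0],
    [-0.35, -0.21, -0.2, 0, 0, 0, 0],
    [-0.35, -0.21, -0.2, 0, 0, 0, 0]
  ]
}}

```text
time_s: 5.77
position: [0.52, -0.2337, 0.114]
tcp_rot: [[0.215, 0.977, -0.012], [0.977, -0.215, 0.008], [0.005, -0.014, -1.0]]
force: [-0.6, 0.4, -0.8]
opening: 0.473
grasp_force: 0.0
```

```bash
python3 go.py -190 0 54 0
python3 - <<'E'
from rig import *
import cv2,pickle,numpy as np
d={n:capture(n) for n in('scene','side')};pickle.dump(d,open('d3.pkl','wb'))
a=cv2.resize(d['scene']['image'][165:275,115:225,::-1],(400,400),interpolation=cv2.INTER_CUBIC)
b=cv2.resize(d['side']['image'][225:355,240:370,::-1],(400,400),interpolation=cv2.INTER_CUBIC)
cv2.imwrite('pics/ab3.png',cv2.convertScaleAbs(np.hstack([a,b]),alpha=1.4))
E
```

```text
t 5.7667 lane [-240.9   14.9] z 114.0 yaw -0.1 F [-0.6  0.4 -0.8] open 0.473
[0.169 0.052 0.2  ] [-0.018 -0.007 -0.002]
```

View pics/ab3.png

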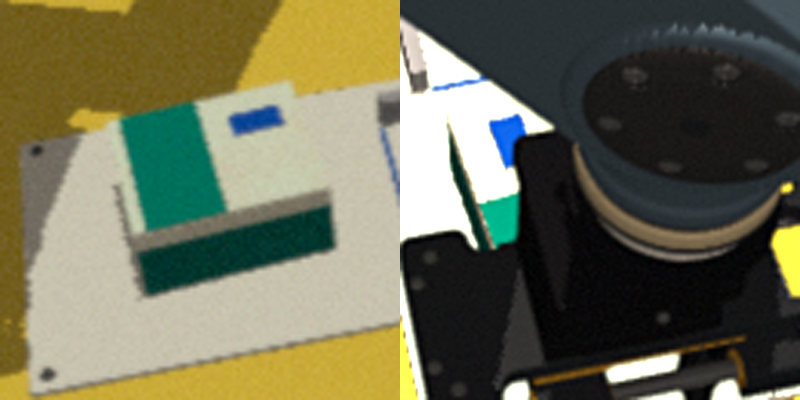

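```bash
cat > r3.py <<'E'
from rel import *
k=pickle.load(open('d3.pkl','rb'))['scene']
a0=(np.array([(107,145),(182,122),(228,225),(152,248),(215,132),(267,117),(272,134),(224,150),(275,95),(330,195)])+.5)/3.6-.5+[115,165]
a1=(np.array([(122,118),(193,103),(226,210),(147,232),(229,117),(276,106),(284,124),(238,134),(292,82),(329,190)])+.5)/(400/110)-.5+[115,165]
R,t,e=rigid(bp(d['scene'],a0),bp(k,a1));print(R@[-105.8,-9.4]+t,11.65+np.degrees(np.arctan2(R[1,0],R[0,0])),e.round(1).tolist())
q=(np.array([(115,122),(133,237),(329,190),(292,82),(147,297),(335,247)])+.5)/(400/110)-.5+[115,165]
C,r=fit([(k,dict(zip([(-55,48,55),(-55,-48,55),(55,-48,55),(55,48,55),(-55,-48,5),(55,-48,5)],q)))],[.57,-.1,1.4])
D=C[:2]-T;print(1e3*(D@np.array([[np.cos(Y),-np.sin(Y)],[np.sin(Y),np.cos(Y)]])),np.degrees(C[2]-Y),r.round(1).tolist())
# colour stats at teal top / blue label
im=k['image'];print(im[210,160],im[198,186],im[222,150], im[235,185])
E
python3 r3.py
```

```text
[-101.95413069    4.54302687] 5.234168621046462 [[-1.1, -2.7], [2.0, -1.5], [-0.5, -0.1], [0.6, 3.7], [-0.9, 0.7], [2.7, -0.2], [-0.5, 1.2], [-2.8, -0.3], [-0.2, -1.8], [0.8, 1.1]]
[-101.33056279    5.26991843] 4.322265057590709 [[-1.9, -0.1], [-0.2, -0.5], [0.4, -0.2], [0.2, -0.1], [-0.0, -0.0], [0.7, 1.0]]
[ 0 79 65] [  9  49 107] [139 144 124] [ 0 33 30]
```

Emit:
{"op": "step_arm", "data": {
  "steps": [
    [0.12, 0.05, 0.1, 0, 0, 0, -0.3],
    [0.16, 0.05, 0.19, 0, 0, 0, -0.3],
    [0.16, 0.05, 0.195, 0, 0, 0, -0.3],
    [0.16, 0.05, 0.195, 0, 0, 0, -0.3],
    [0.16, 0.05, 0.195, 0, 0, 0, -0.3]
  ]
}}

```text
time_s: 6.28
position: [0.5546, -0.1943, 0.057]
tcp_rot: [[0.212, 0.977, 0.001], [0.977, -0.212, -0.001], [-0.001, 0.002, -1.0]]
force: [-0.5, -0.3, 0.4]
opening: 0.648
grasp_force: 0.0
```

```bash
python3 go.py -150 0 55 0
```

```text
t 6.2833 lane [-195.   -10.5] z 57.0 yaw 0.08 F [-0.5 -0.3  0.4] open 0.648
[ 0.15  -0.035  0.006] [0.002 0.001 0.002]
```

Emit:
{"op": "step_arm", "data": {
  "steps": [
    [0.02, -0.03, 0.004, 0, 0, 0, -0.3],
    [0.05, -0.035, 0.006, 0, 0, 0, -0.3],
    [0.08, -0.035, 0.006, 0, 0, 0, -0.3],
    [0.1, -0.035, 0.006, 0, 0, 0, -0.3],
    [0.12, -0.035, 0.006, 0, 0, 0, -0.3],
    [0.14, -0.035, 0.006, 0, 0, 0, -0.3],
    [0.155, -0.035, 0.006, 0, 0, 0, -0.3],
    [0.155, -0.035, 0.006, 0, 0, 0, -0.3]
  ]
}}

```text
time_s: 6.95
position: [0.5536, -0.1452, 0.0552]
tcp_rot: [[0.212, 0.977, 0.001], [0.977, -0.212, -0.0], [0.0, 0.001, -1.0]]
force: [-0.3, -0.5, -0.3]
opening: 0.65
grasp_force: 0.0
```

```bash
python3 go.py -150 0 55 0
python3 - <<'E'
from rig import *
import cv2,pickle,numpy as np
d={n:capture(n) for n in('scene','side')};pickle.dump(d,open('d4.pkl','wb'))
a=cv2.resize(d['scene']['image'][165:275,115:225,::-1],(400,400),interpolation=cv2.INTER_CUBIC)
b=cv2.resize(d['side']['image'][210:340,240:370,::-1],(400,400),interpolation=cv2.INTER_CUBIC)
cv2.imwrite('pics/ab4.png',cv2.convertScaleAbs(np.hstack([a,b]),alpha=1.4))
E
```

```text
t 6.95 lane [-147.2    0.9] z 55.2 yaw 0.04 F [-0.3 -0.5 -0.3] open 0.65
[-0.009  0.003  0.001] [ 0.002 -0.     0.001]
```

View pics/ab4.png

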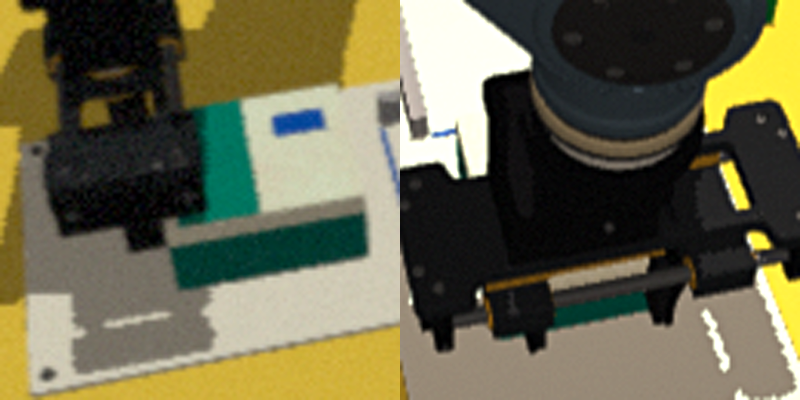

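```bash
cat > r4.py <<'E'
from rel import *
k=pickle.load(open('d4.pkl','rb'))['scene']
Z=lambda p:(np.array(p)+.5)/(400/110)-.5+[115,165]
i=[1,2,4,5,6,7,8,9]
a0=((np.array([(107,145),(182,122),(228,225),(152,248),(215,132),(267,117),(272,134),(224,150),(275,95),(330,195)])+.5)/3.6-.5+[115,165])[i]
a1=Z([(241,100),(258,213),(272,116),(321,109),(326,126),(278,135),(340,85),(365,197)])
R,t,e=rigid(bp(d['scene'],a0),bp(k,a1));print(R@[-105.8,-9.4]+t,11.65+np.degrees(np.arctan2(R[1,0],R[0,0])),e.round(1).tolist())
q=Z([(165,238),(365,197),(340,85),(178,290),(367,252)])
C,r=fit([(k,dict(zip([(-55,-48,55),(55,-48,55),(55,48,55),(-55,-48,5),(55,-48,5)],q)))],[.57,-.1,1.4])
for TT,YY in((T,Y),(np.array([.5846,0]),np.radians(78.05))):
    D=C[:2]-TT;print(1e3*(D@np.array([[np.cos(YY),-np.sin(YY)],[np.sin(YY),np.cos(YY)]])),np.degrees(C[2]-YY))
print(r.round(1).tolist())
E
python3 r4.py
```

```text
[-79.85861378  -0.39989612] -0.1270649464510356 [[0.6, -1.6], [0.6, 1.8], [-0.5, 0.1], [2.4, 0.1], [-0.4, 0.1], [-1.8, 0.2], [-1.1, -1.9], [0.2, 1.2]]
[-79.7643645    0.20852963] -0.5771738084767023
[-80.95992003  -0.88663881] -0.9271738084766933
[[-0.1, -2.2], [-0.1, -0.3], [-0.5, -0.1], [-0.0, 0.5], [1.0, 1.5]]
```

```bash
cat > blue.py <<'E'
from rel import *
def blue(k):
    im=k['image'].astype(int);m=((im[...,2]>im[...,1]*1.5)&(im[...,2]>50)).astype(np.uint8);m[:160]=0;m[275:]=0;m[:,:130]=0;m[:,330:]=0
    n,l,s,c=cv2.connectedComponentsWithStats(m)
    out=[]
    for i in range(1,n):
        if 20<s[i,4]<400 and s[i,2]<1.2*s[i,3]*3.5:
            ys,xs=np.where(l==i);out.append((s[i].tolist(),bp(k,c[i:i+1]).round(1)[0].tolist(), round(float(np.degrees(np.arctan2(*np.linalg.svd((lambda q:q-q.mean(0))(bp(k,np.c_[xs,ys])))[2][0][::-1]))),1)))
    return out
if __name__=='__main__':
    import sys
    if len(sys.argv)>1: print(blue(pickle.load(open(sys.argv[1],'rb'))['scene']))
    else:
        from rig import capture
        k=capture('scene');pickle.dump({'scene':k},open('last.pkl','wb'));print(blue(k))
E
for i in 0 3 4; do python3 blue.py d$i.pkl; done; python3 go.py -100 0 55 0
```

```text
[([176, 198, 14, 8, 67], [-82.9, 17.4], -166.7)]
[([179, 194, 13, 8, 60], [-76.0, 28.0], -172.2)]
[([190, 195, 14, 7, 65], [-52.5, 20.3], 179.7)]
t 7.05 lane [-147.6    1.5] z 54.9 yaw 0.03 F [-0.9  0.2 -0.1] open 0.651
[ 0.159  0.005 -0.   ] [-0.    -0.001  0.001]
```

Emit:
{"op": "step_arm", "data": {
  "steps": [
    [0.02, 0, 0, 0, 0, 0, -0.3],
    [0.04, 0.002, 0, 0, 0, 0, -0.3],
    [0.06, 0.003, 0, 0, 0, 0, -0.3],
    [0.08, 0.003, 0, 0, 0, 0, -0.3],
    [0.1, 0.003, 0, 0, 0, 0, -0.3],
    [0.12, 0.003, 0, 0, 0, 0, -0.3],
    [0.14, 0.003, 0, 0, 0, 0, -0.3],
    [0.15, 0.003, 0, 0, 0, 0, -0.3]
  ]
}}

```text
time_s: 7.72
position: [0.5633, -0.101, 0.0548]
tcp_rot: [[0.212, 0.977, -0.0], [0.977, -0.212, 0.0], [0.0, -0.001, -1.0]]
force: [-0.3, -1.5, -1.1]
opening: 0.648
grasp_force: 0.8
```

```bash
python3 blue.py; python3 go.py -50 0 55 0
```

```text
[([211, 192, 14, 6, 59], [-7.5, 19.8], 178.6)]
t 7.7667 lane [-101.8    1. ] z 54.9 yaw 0.07 F [-0.3  1.4  1.1] open 0.651
[ 0.173  0.003 -0.   ] [-0.001 -0.001  0.002]
```

Run:
```python
from rig import *
import cv2,pickle,numpy as np
d={'side':capture('side'),'scene':pickle.load(open('last.pkl','rb'))['scene']}
a=cv2.resize(d['scene']['image'][165:275,165:275,::-1],(400,400),interpolation=cv2.INTER_CUBIC)
b=cv2.resize(d['side']['image'][190:300,220:330,::-1],(400,400),interpolation=cv2.INTER_CUBIC)
cv2.imwrite('pics/ab5.png',cv2.convertScaleAbs(np.hstack([a,b]),alpha=1.4))
```

```text
(no output)
```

View pics/ab5.png

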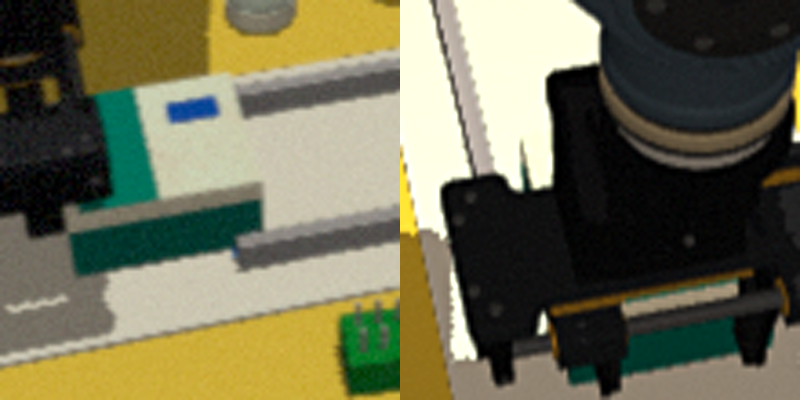

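Run:
```python
from rel import *
k=d['side'];s=d['scene']
Z=lambda p,o:(np.array(p)+.5)/(400/110)-.5+o
print('FL top',bp(k,Z([(121,138)],[220,190]),.055),'FL bot',bp(k,Z([(125,188)],[220,190]),.005))
print('railL inner top mouth (exp 0,58)',bp(k,Z([(92,176)],[220,190]),.025))
print('scene FR top',bp(s,Z([(262,185)],[165,165]),.055),'FL top',bp(s,Z([(234,73)],[165,165]),.055),'RR bot',bp(s,Z([(78,275)],[165,165]),.005))
print('railR inner top',bp(s,Z([(237,237)],[165,165]),.025),'railL inner top',bp(s,Z([(243,92)],[165,165]),.025))
im=cv2.resize(pickle.load(open('d0.pkl','rb'))['side']['image'][190:300,220:330],(400,400))
```

```text
FL top [[17.33266069 46.13921557]] FL bot [[24.65390294 44.10184401]]
railL inner top mouth (exp 0,58) [[20.66109904 60.8234088 ]]
scene FR top [[ 18.96630406 -50.98326384]] FL top [[22.73649074 46.57072082]] RR bot [[-88.80641894 -46.06962518]]
railR inner top [[  1.85162205 -58.25428469]] railL inner top [[30.04875325 61.95197446]]
```

The carton's nose is between the rails with a gap on both sides. It sits about 2 mm right of centre, so I'll keep pushing with a slight drift to the left.

Emit:
{"op": "step_arm", "data": {
  "steps": [
    [0.02, 0, 0, 0, 0, 0, -0.3],
    [0.04, -0.001, 0, 0, 0, 0, -0.3],
    [0.06, -0.002, 0, 0, 0, 0, -0.3],
    [0.08, -0.003, 0, 0, 0, 0, -0.3],
    [0.1, -0.004, 0, 0, 0, 0, -0.3],
    [0.12, -0.005, 0, 0, 0, 0, -0.3],
    [0.14, -0.006, 0, 0, 0, 0, -0.3],
    [0.16, -0.006, 0, 0, 0, 0, -0.3]
  ]
}}

```text
time_s: 8.48
position: [0.5717, -0.0542, 0.0549]
tcp_rot: [[0.212, 0.977, -0.0], [0.977, -0.212, 0.0], [-0.0, -0.0, -1.0]]
force: [0.8, -3.2, 0.2]
opening: 0.646
grasp_force: 0.8
```

```bash
python3 blue.py; python3 go.py 0 2.5 55 0
```

```text
[([233, 188, 13, 6, 58], [39.2, 21.4], -179.0)]
t 8.5333 lane [-53.5   2.7] z 55.0 yaw 0.05 F [-0.4  0.8 -0. ] open 0.651
[0.178 0.001 0.   ] [-0.    -0.001  0.001]
```

Emit:
{"op": "step_arm", "data": {
  "steps": [
    [0.02, 0, 0, 0, 0, 0, -0.3],
    [0.04, 0, 0, 0, 0, 0, -0.3],
    [0.06, 0, 0, 0, 0, 0, -0.3],
    [0.08, 0, 0, 0, 0, 0, -0.3],
    [0.1, 0, 0, 0, 0, 0, -0.3],
    [0.12, 0, 0, 0, 0, 0, -0.3],
    [0.14, 0, 0, 0, 0, 0, -0.3],
    [0.16, 0, 0, 0, 0, 0, -0.3]
  ]
}}

```text
time_s: 9.2
position: [0.5821, -0.0074, 0.055]
tcp_rot: [[0.213, 0.977, -0.0], [0.977, -0.213, -0.0], [-0.0, -0.0, -1.0]]
force: [-0.6, -2.6, 0.2]
opening: 0.653
grasp_force: 1.0
```

```bash
python3 blue.py; python3 go.py 50 2.5 55 0
```

```text
[([254, 184, 13, 6, 56], [87.1, 21.6], 179.6)]
t 9.25 lane [-5.5  2.5] z 55.0 yaw 0.05 F [0.6 1.3 0.8] open 0.655
[0.185 0.    0.   ] [ 0.    -0.001  0.001]
```

Emit:
{"op": "step_arm", "data": {
  "steps": [
    [0.02, 0, 0, 0, 0, 0, -0.3],
    [0.04, 0, 0, 0, 0, 0, -0.3],
    [0.06, 0, 0, 0, 0, 0, -0.3],
    [0.08, 0, 0, 0, 0, 0, -0.3],
    [0.1, 0, 0, 0, 0, 0, -0.3],
    [0.12, 0, 0, 0, 0, 0, -0.3],
    [0.14, 0, 0, 0, 0, 0, -0.3],
    [0.16, 0, 0, 0, 0, 0, -0.3]
  ]
}}

```text
time_s: 9.92
position: [0.5922, 0.0395, 0.055]
tcp_rot: [[0.213, 0.977, -0.0], [0.977, -0.213, -0.0], [-0.0, -0.0, -1.0]]
force: [-1.1, -2.2, 0.7]
opening: 0.65
grasp_force: 1.1
```

```bash
python3 blue.py; python3 go.py 65 2.5 55 0
```

```text
[([276, 181, 13, 6, 56], [135.2, 21.1], -179.8)]
t 9.9667 lane [42.6  2.6] z 55.0 yaw 0.05 F [0.5 0.6 0.1] open 0.649
[ 0.075  0.    -0.   ] [ 0.    -0.001  0.001]
```

Emit:
{"op": "step_arm", "data": {
  "steps": [
    [0.015, 0, 0, 0, 0, 0, -0.3],
    [0.03, 0, 0, 0, 0, 0, -0.3],
    [0.045, 0, 0, 0, 0, 0, -0.3],
    [0.055, 0, 0, 0, 0, 0, -0.3],
    [0.063, 0, 0, 0, 0, 0, -0.3],
    [0.07, 0, 0, 0, 0, 0, -0.3],
    [0.075, 0, 0, 0, 0, 0, -0.3],
    [0.075, 0, 0, 0, 0, 0, -0.3]
  ]
}}

```text
time_s: 10.63
position: [0.597, 0.0613, 0.0549]
tcp_rot: [[0.213, 0.977, 0.0], [0.977, -0.213, 0.0], [0.0, 0.0, -1.0]]
force: [-0.5, 0.6, 0.5]
opening: 0.653
grasp_force: 0.2
```

```bash
python3 blue.py; python3 go.py 70 2.5 55 0
```

```text
[([286, 179, 13, 6, 53], [158.1, 21.3], -177.0)]
t 10.6833 lane [63.7  2.5] z 54.9 yaw 0.01 F [ 0.1  0.6 -0.1] open 0.651
[ 0.021  0.    -0.   ] [-0.    -0.001  0.   ]
```

Emit:
{"op": "step_arm", "data": {
  "steps": [
    [0.004, 0, 0, 0, 0, 0, -0.3],
    [0.007, 0, 0, 0, 0, 0, -0.3],
    [0.01, 0, 0, 0, 0, 0, -0.3],
    [0.01, 0, 0, 0, 0, 0, -0.3]
  ]
}}

```text
time_s: 11.02
position: [0.5976, 0.0639, 0.0549]
tcp_rot: [[0.213, 0.977, -0.0], [0.977, -0.213, 0.0], [0.0, -0.0, -1.0]]
force: [-0.4, -0.5, -0.4]
opening: 0.652
grasp_force: 0.8
```

Emit:
{"op": "step_arm", "data": {
  "steps": [
    [0.004, 0, 0, 0, 0, 0, -0.3],
    [0.008, 0, 0, 0, 0, 0, -0.3]
  ]
}}

```text
time_s: 11.18
position: [0.5981, 0.0661, 0.0549]
tcp_rot: [[0.213, 0.977, -0.0], [0.977, -0.213, -0.0], [-0.0, -0.0, -1.0]]
force: [-0.5, -2.4, 1.0]
opening: 0.647
grasp_force: 1.0
```

```bash
python3 blue.py; python3 go.py
```

```text
[([288, 179, 13, 6, 54], [163.1, 21.4], 178.2)]
t 11.2333 lane [68.8  2.5] z 54.9 yaw 0.03 F [-0.4 -0.7  0.5] open 0.648
```

Emit:
{"op": "step_arm", "data": {
  "steps": [
    [0.003, 0, 0, 0, 0, 0, -0.3],
    [0.006, 0, 0, 0, 0, 0, -0.3]
  ]
}}

```text
time_s: 11.4
position: [0.5985, 0.0665, 0.055]
tcp_rot: [[0.21, 0.978, -0.0], [0.978, -0.21, -0.003], [-0.003, 0.0, -1.0]]
force: [-1.1, -9.5, 0.1]
opening: 0.65
grasp_force: 4.8
```

Force has risen to 9.5 N, so the carton is against the stop. I'll back off straight, then rise.

Emit:
{"op": "step_arm", "data": {
  "steps": [
    [-0.01, 0, 0, 0, 0, 0, -0.3],
    [-0.04, 0, 0, 0, 0, 0, -0.3],
    [-0.09, 0, 0, 0, 0, 0, -0.3],
    [-0.15, 0, -0.05, 0, 0, 0, -0.3],
    [-0.2, 0, -0.15, 0, 0, 0, -0.3],
    [-0.25, 0, -0.3, 0, 0, 0, -0.3],
    [-0.3, 0, -0.4, 0, 0, 0, -0.3],
    [-0.3, 0, -0.4, 0, 0, 0, -0.3]
  ]
}}

```text
time_s: 12.07
position: [0.5834, -0.0233, 0.1819]
tcp_rot: [[0.215, 0.976, 0.014], [0.977, -0.215, -0.003], [-0.0, 0.014, -1.0]]
force: [1.3, 0.9, -0.1]
opening: 0.652
grasp_force: 0.0
```

```bash
python3 blue.py; python3 go.py
```

```text
[([288, 179, 13, 6, 55], [163.3, 20.8], -177.2)]
t 12.1167 lane [-20.8  -0.5] z 179.1 yaw -0.13 F [ 0.   0.3 -0.4] open 0.65
```

The carton stayed at the stop with the label unmoved, so I'm handing in.

Emit:
{"op": "step_arm", "data": {
  "steps": [
    [0, 0, 0, 0, 0, 0, -0.3],
    [0, 0, 0, 0, 0, 0, -0.3],
    [0, 0, 0, 0, 0, 0, -0.3],
    [0, 0, 0, 0, 0, 0, -0.3]
  ]
}}

```text
time_s: 12.45
position: [0.5784, -0.0192, 0.1733]
tcp_rot: [[0.212, 0.977, -0.003], [0.977, -0.212, 0.001], [0.0, -0.004, -1.0]]
force: [-0.8, 0.0, -0.0]
opening: 0.651
grasp_force: 0.0
```

```bash
python3 -c "
from rig import *
print(hand_in())"
```

```text
the job is handed in; nothing more can be done
None
```

I pushed the carton down the lane until it met the end stop (9.5 N reaction), backed the arm off, and handed the job in at about 12.5 s. The last camera check put the carton within about 2 mm of the lane's centre line, and I saw no sign of rail contact, but the hand-in returned no verdict.

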